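Set up the painting box

TASK

Set up the painting box for a painter: raise its stiff lid and leave it standing at 110 degrees from closed, so that it leans 20 degrees back beyond upright. Take the loose cover off every paint tin that still has one, lay the covers flat in the grey tray, knobs up and not stacked, and stand all four open tins upright on the floor of the box. The paint bottles, the mixing cup and the brush are to be left alone.

Things in the scene. Friction and masses are not known exactly. Their poses are not given: they have to be found in the camera images.
- box: Fixed open-topped wooden painting box, 180 (its x) x 260 (its y) x 50 mm high, walls and floor 6 mm thick (inside 168 x 248 mm). Origin: centre of its underside, on the table; z up. The lid is hinged along its +x rim. Its +x points roughly to the robot's left (+y of the world).
- lid (a joint): Angle of the box's flat wooden lid (180 x 260 x 8 mm, 0.3 kg), in rad: 0 = closed flat on the box, 1.57 = upright, 1.92 = 110 degrees (leaning 20 degrees back beyond upright), stop at 2.5. It turns about the box's y axis. Stiff friction hinge: it stays at whatever angle it is left; 3 to 5 N at the bar moves it.
- lid_hinge (a point): Middle of the hinge line, in the lid's frame: 90 mm along the box's +x from the box's origin, 50 mm above the table. Frame turns with the lid.
- lid_bar (a point): Middle of the lid's handle: a round steel bar 12 mm thick and 120 mm long, parallel to the hinge, 216 mm from the hinge line and 30 mm clear of the lid's free edge, carried by two arms 54 mm either side of this point. With the lid closed it is 54 mm above the table, on the box's -x side, lying along the box's y. Frame turns with the lid.
- tray: Loose grey plastic tray for the covers, 170 x 170 x 20 mm, walls and floor 4 mm (inside 162 x 162 mm), 0.6 kg. Origin: centre of its underside.
- tin0: Loose low round aluminium tin filled with a solid cake of paint, 48 mm across, 28 mm high, about 0.12 kg. Origin: centre of its underside, z up.
- cover0: Loose steel cover of tin0 (None = absent, that tin is open already), about 0.04 kg: 58 mm across, 13 mm high, hollow beneath (10 mm deep, 2 mm play on the tin), with a central round black knob on top, 16 mm thick, 18 mm high. Origin: centre of the lower edge, z up through the knob, whose top is 31 mm above the origin. On its tin the origin is 18 mm above the tin's underside.
- tin1: Loose low round aluminium tin filled with a solid cake of paint, 48 mm across, 28 mm high, about 0.12 kg. Origin: centre of its underside, z up.
- cover1: Loose steel cover of tin1 (None = absent, that tin is open already), about 0.04 kg: 58 mm across, 13 mm high, hollow beneath (10 mm deep, 2 mm play on the tin), with a central round black knob on top, 16 mm thick, 18 mm high. Origin: centre of the lower edge, z up through the knob, whose top is 31 mm above the origin. On its tin the origin is 18 mm above the tin's underside.
- tin2: Loose low round aluminium tin filled with a solid cake of paint, 48 mm across, 28 mm high, about 0.12 kg. Origin: centre of its underside, z up.
- cover2: Loose steel cover of tin2 (None = absent, that tin is open already), about 0.04 kg: 58 mm across, 13 mm high, hollow beneath (10 mm deep, 2 mm play on the tin), with a central round black knob on top, 16 mm thick, 18 mm high. Origin: centre of the lower edge, z up through the knob, whose top is 31 mm above the origin. On its tin the origin is 18 mm above the tin's underside.
- tin3: Loose low round aluminium tin filled with a solid cake of paint, 48 mm across, 28 mm high, about 0.12 kg. Origin: centre of its underside, z up.
- cover3: Loose steel cover of tin3 (None = absent, that tin is open already), about 0.04 kg: 58 mm across, 13 mm high, hollow beneath (10 mm deep, 2 mm play on the tin), with a central round black knob on top, 16 mm thick, 18 mm high. Origin: centre of the lower edge, z up through the knob, whose top is 31 mm above the origin. On its tin the origin is 18 mm above the tin's underside.
- bottle_a: Full paint bottle, 68 mm across, 170 mm high; a bystander. Origin: underside.
- bottle_b: Full paint bottle, 68 mm across, 170 mm high; a bystander. Origin: underside.
- cup: Clear plastic mixing cup, 74 mm across, 90 mm high; a bystander. Origin: underside.
- brush: Paint brush lying on the table; a bystander. Origin: underside.
There are look-alikes about, which are no part of the job. Leave any red look-alike of the cover0 alone. Leave any red look-alike of the tin3 alone.

How it is judged:
On the way:
1. The lid has been raised to 110 degrees (within 8) and let go (value of joint lid between 1.78 and 2.06 rad and velocity of joint lid between -0.05 and 0.05 rad/s and contact force between the fingers and lid below 0.3 N), for 0.3 s.
At the end, for the whole second after the job is handed in: The lid stands at 110 degrees (within 8) from closed; all four tins stand upright (within 7 degrees) on the floor inside the box, at rest; every cover present lies flat (within 8 degrees), knob up, on the floor of the tray, at rest, and the tray lies flat (value of joint lid between 1.78 and 2.06 rad and velocity of joint lid between -0.05 and 0.05 rad/s and x of tin0 in the frame of box between -0.084 and 0.084 m and y of tin0 in the frame of box between -0.124 and 0.124 m and z of tin0 in the frame of box between 0 and 0.012 m and angle between each of tin0, tin1, tin2, tin3's own z axis and vertical below 0.12 rad and linear speed of each of tin0, cover0, tin1, cover1, tin2, cover2, tin3, cover3 below 0.02 m/s and x of cover0 in the frame of tray between -0.08 and 0.08 m and y of cover0 in the frame of tray between -0.08 and 0.08 m and z of cover0 in the frame of tray between -0.002 and 0.012 m and angle between each of cover0, cover1, cover2, cover3's own z axis and vertical below 0.15 rad and x of tin1 in the frame of box between -0.084 and 0.084 m and y of tin1 in the frame of box between -0.124 and 0.124 m and z of tin1 in the frame of box between 0 and 0.012 m and x of cover1 in the frame of tray between -0.08 and 0.08 m and y of cover1 in the frame of tray between -0.08 and 0.08 m and z of cover1 in the frame of tray between -0.002 and 0.012 m and x of tin2 in the frame of box between -0.084 and 0.084 m and y of tin2 in the frame of box between -0.124 and 0.124 m and z of tin2 in the frame of box between 0 and 0.012 m and x of cover2 in the frame of tray between -0.08 and 0.08 m and y of cover2 in the frame of tray between -0.08 and 0.08 m and z of cover2 in the frame of tray between -0.002 and 0.012 m and x of tin3 in the frame of box between -0.084 and 0.084 m and y of tin3 in the frame of box between -0.124 and 0.124 m and z of tin3 in the frame of box between 0 and 0.012 m and x of cover3 in the frame of tray between -0.08 and 0.08 m and y of cover3 in the frame of tray between -0.08 and 0.08 m and z of cover3 in the frame of tray between -0.002 and 0.012 m and angle between tray's own z axis and vertical below 0.05 rad); the robot touches nothing.
It fails at once if The bottle a is pushed more than 40 mm (distance of bottle_a from where it was at the start of the episode above 0.04 m).
It fails at once if The bottle b is pushed more than 40 mm (distance of bottle_b from where it was at the start of the episode above 0.04 m).
It fails at once if The cup is pushed more than 40 mm (distance of cup from where it was at the start of the episode above 0.04 m).
It fails at once if The brush is pushed more than 40 mm (distance of brush from where it was at the start of the episode above 0.04 m).
Of cover0, cover1, cover2, cover3 only 2 to 4 are there at a start; the rules pass over those that are not, and their reading is None.
At some moment in a run one of tray, tin0, tin1, tin2, tin3 may be knocked a few centimetres aside while the robot is not near it.
Once in a run the grip may slacken for a moment while it holds something.
It also fails if it takes over 210 s, if anything falls off the work surface, if the arm or the gripper's body presses on something with over 40 N, if the wrist force passes 120 N, or if a joint passes its speed limit or range.

ROBOT

A 7-joint arm with a two-finger parallel gripper is mounted at the origin on the work surface. World frame = base frame: x ahead of the robot, y to its left, z up, the work surface at z = 0. Lengths are in m, angles in rad, forces in N, time in s.
With the tool pointing down it reaches from about 0.4 to 0.85 m from the base axis. Payload 10.4 kg.
Tool frame: the origin (TCP) lies midway between the tips of the shut fingers; the grasp point (between the pads) lies 19 mm behind it; z points along the fingers, y is the line along which they close (so a half turn about z gives the same grasp; the last joint's range is limited). The gripper opens to 87 mm and grips with 3 to 60 N. Pads are 19 mm wide; open, the fingers measure 117 mm over their backs; the gripper's body (75 mm by 190 mm) begins 51 mm behind the grasp point.
Start: joints at [-0.023, 0.332, -0.065, 1.46, 0.022, 1.35, -0.088], TCP at [0.625, 0, 0.192] pointing down, gripper open.
Joint ranges: [-2.6, 2.6], [-0.5, 2.12], [-1.47, 1.34], [0.16, 2.42], [-1.27, 4.41], [0.06, 2.06], [-2.6, 2.6]. Speed limits (rad/s): [2.22, 2.22, 2.79, 2.79, 3.14, 3.14, 3.14].

INTERFACE

Orientations are given as a unit quaternion [x, y, z, w].
In Python, from bench import r gives the robot as it stands.
- The arm moves only by the tool arm_command, never from a script. Its arguments are lists of equal length, an entry for each row: "xyz": the shift along the world's x, y, z in m, a list of three; "rot": the turn, a rotation vector about the world's x, y, z in rad, a list of three. In form: {"xyz": [[tx, ty, tz], ...], "rot": [[ax, ay, az], ...]}. A call has 1 to 20 rows; each row is the pose to reach, as a shift and turn from the pose commanded when the call began; what a row does not reach only later rows make up. A row lasts 1/12 s, in which the tool goes at most 41.7 mm and 7.16 degrees, less where a joint would pass 70% of its speed; a pose out of reach is approached as far as the arm can. A call with a gripper value outside its range is refused whole. "grip" is the opening, from 0 (shut) to 1 (fully open), set as the call begins (left out, the last holds). The fingers move at their own pace and stop on an object; "squeeze" is the grip in N (left out, the last holds). Time passes only in rows, so rows that repeat a pose let the fingers close. It gives the time, the measured TCP pose, the force, the opening and the grip force at its end, in the units of the state.
- r.read_state(): the state, without advancing time (a new reading comes with each control period).
- r.camera(name): name is "scene" or "side" or "wrist"; returns the picture (420x560x3 uint8, red, green, blue); there is no depth.
- r.camera_model(name): a dict with "fx", "fy", "cx", "cy" (pixels), "k1" (the pictures are not rectified: a ray, as slopes to the right and down, at radius r is drawn at 1 + k1 r^2 times it, then the intrinsics apply), "T" (4x4, takes a point from camera to world coordinates). Camera axes: x right, y up, looking along -z (the intrinsics and any distortion apply to the point x, -y, -z); pixel columns grow to the right and rows downward; lengths in m; the calibration is good to about 2 mm. A picture is of the moment at which its call begins: read the wrist's pose just before it. camera_model takes no time and is no camera call; for the wrist camera it gives the pose at the moment of the call.
- r.close_job(): hands the job in; it is judged then, once.
Trained networks look in the newest picture that a camera, given by its name, has taken for a name from the list of things; names that differ only in an ending like _2 or _b are one class to them, and where a whole thing is asked for, a point or a joint stands for the part that bears it (a point fixed in the world has none). Each returns a list of dicts, best first, with "conf" (0 to 1); they miss things now and then, are a little off and sometimes report something else, mostly with a low value. They report only what shows in the picture. A call takes as long as a camera call. They do not tell look-alikes from the thing itself.
- r.look_for(label, camera): "at" ([x, y, z] in m, in the coordinates of the camera as it stood for that picture, good to about 4 mm: the middle of the surface that is visible of it).
- r.spot_point(label, camera): "at" ([x, y, z] in m, in the coordinates of the camera as it stood for that picture, good to about 4 mm: a listed point, or the origin of a listed thing).
The state is a dict: "time": time; "joint_positions": joint angles; "joint_vel": joint speeds; "joint_torque": joint torques, N m; "ee_pos": TCP position; "eef_rot": TCP orientation; "ft_force": force on the tool from outside, world axes, zero at the start; "torque": the same for the moment, N m; "width": finger opening in m; "grip_force": force on a finger pad.
Only numpy, scipy, OpenCV 4.12 (cv2) and the standard library are available. Lean on these libraries where they do the work, as an engineer would, in place of code of your own. Each camera call takes 0.05 s, during which the arm holds its last target. There are 200 camera calls.

## Working session

There is one attempt and no reset: what is moved stays moved. The work goes in short steps, Python scripts to look and compute and a tool call to move; the robot and the scene stay as the last step left them, time stands still between calls to the robot, and variables do not carry over. Pictures are saved under pics/ and viewed, at most 14 in all, crops included, and the job is handed in when it is done.

Besides the shell and the picture viewer there is one more tool, called after "Request:" by a JSON object that holds its "fn" and its "kwargs". arm_command: Moves the arm, as the interface text tells. Its arguments: {"type":"object","properties":{"xyz":{"type":"array"},"rot":{"type":"array"},"grip":{"type":"number"},"squeeze":{"type":"number"}},"required":["xyz","rot"]}

```bash
ls; mkdir -p pics
cat > h.py <<'E'
import numpy as np, cv2
from bench import r
def w(T,p): return (np.array(T)@np.r_[p,1])[:3]
def snap(cam,fn=None):
    M=r.camera_model(cam); im=r.camera(cam)
    if fn: cv2.imwrite('pics/'+fn,im[:,:,::-1])
    return M,im
def px(M,p):
    c=np.linalg.inv(np.array(M['T']))@np.r_[p,1]; x,y=c[0]/-c[2],-c[1]/-c[2]; k=1+M['k1']*(x*x+y*y)
    return np.array([M['fx']*x*k+M['cx'],M['fy']*y*k+M['cy']])
def ray(M,u,v,z):
    K=np.array([[M['fx'],0,M['cx']],[0,M['fy'],M['cy']],[0,0,1.]])
    q=np.array([(u-M['cx'])/M['fx'],(v-M['cy'])/M['fy']]);s=q.copy()
    for _ in range(20): s=q/(1+M['k1']*(s@s))
    T=np.array(M['T']); d=T[:3,:3]@np.array([s[0],-s[1],-1]); o=T[:3,3]
    return o+d*(z-o[2])/d[2]
def spot(l,cam,M,f='spot_point',cmin=.3):
    return [(np.round(w(M['T'],d['at']),3).tolist(),round(d['conf'],2)) for d in getattr(r,f)(l,cam) if d['conf']>cmin]
E
python3 - <<'E'
from h import *
M,i=snap('scene'); N,j=snap('side')
cv2.imwrite('pics/a.png',i[:,:,::-1]); cv2.imwrite('pics/b.png',j[:,:,::-1])
for l in ['box','lid_bar','lid_hinge','tray','tin0','cover0','bottle_a','cup','brush']:
    print(l,'S',spot(l,'scene',M),'D',spot(l,'side',N))
print(r.read_state()['time'],M['T'],N['T'])
E
```

```text
pics
box S [([0.577, 0.18, 0.001], 0.93)] D [([0.58, 0.181, 0.003], 0.81)]
lid_bar S [([0.596, 0.061, 0.098], 0.96)] D [([0.592, 0.065, 0.096], 0.62)]
lid_hinge S [([0.565, 0.266, 0.045], 0.84)] D [([0.584, -0.199, 0.001], 0.72), ([0.52, -0.397, -0.001], 0.64), ([0.565, 0.272, 0.051], 0.58)]
tray S [([0.519, -0.404, -0.005], 0.96)] D [([0.52, -0.399, -0.004], 0.67)]
tin0 S [([0.51, -0.007, -0.002], 0.8), ([0.481, -0.226, 0.0], 0.63), ([0.584, -0.203, -0.002], 0.62), ([0.487, -0.098, -0.004], 0.6), ([0.592, -0.1, -0.001], 0.49)] D [([0.583, -0.2, 0.001], 0.75), ([0.514, -0.007, 0.001], 0.75), ([0.483, -0.225, 0.002], 0.66), ([0.49, -0.094, -0.001], 0.56), ([0.592, -0.098, 0.001], 0.47)]
cover0 S [([0.591, -0.096, 0.02], 0.87), ([0.367, -0.123, 0.001], 0.85), ([0.482, -0.234, 0.018], 0.73)] D [([0.481, -0.218, 0.019], 0.88), ([0.364, -0.12, 0.002], 0.74)]
bottle_a S [([0.76, -0.021, -0.0], 0.88), ([0.747, 0.052, -0.003], 0.75)] D [([0.759, -0.02, 0.003], 0.74), ([0.584, -0.2, 0.002], 0.67), ([0.749, 0.054, 0.004], 0.61)]
cup S [([0.342, -0.237, -0.002], 0.74)] D [([0.34, -0.232, 0.003], 0.84)]
brush S [([0.728, -0.174, -0.004], 0.61)] D [([0.734, -0.169, -0.002], 0.74), ([0.596, -0.101, 0.007], 0.39)]
1.0 [[ 0.10977763 -0.59343617  0.79735963  1.21763041]
 [ 0.99373683  0.08237977 -0.07550286 -0.104427  ]
 [-0.02088018  0.80065416  0.59876283  0.60187226]
 [ 0.          0.          0.          1.        ]] [[ 0.6844538   0.40953216 -0.60316366 -0.09523515]
 [-0.7289242   0.40015292 -0.55547021 -0.63091634]
 [ 0.01387478  0.81985428  0.57240409  0.67778761]
 [ 0.          0.          0.          1.        ]]
```

View pics/a.png

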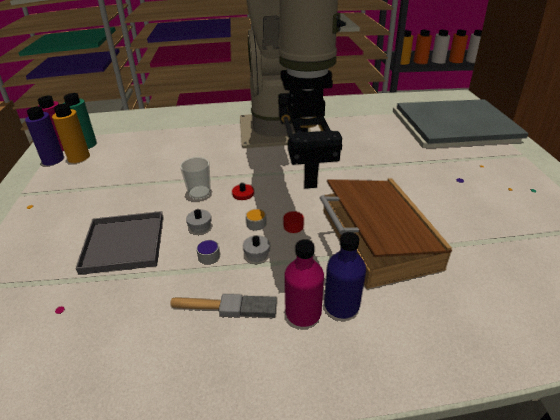

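View pics/b.png

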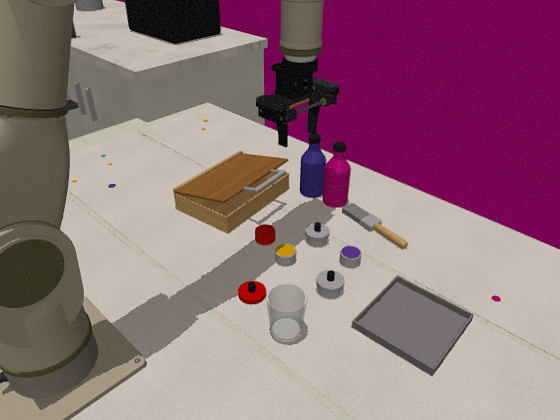

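Scene picture: covered tins at (199,222) and (256,248). Open tins: yellow at (256,218), violet at (208,252). Red look-alikes are the tin at (293,222) and the cover at (243,191), both to be left alone. Tray at (123,242). The lid is ajar about 12°, with its bar at (340,213) and bottles at (304,290) and (344,280). The side view agrees, so only two covers are present.

Candidates for tins/covers: red tin (293,222) and red cover (243,191) are excluded by colour. I'll check with a close crop from the wrist as I move.

Run:
```python
from h import *
from scipy.spatial.transform import Rotation as R
s=r.read_state(); print(s['ee_pos'],s['eef_rot'],s['width'],np.round(R.from_quat(s['eef_rot']).as_matrix(),3).tolist())
M,i=snap('wrist'); print(np.round(M['T'],3).tolist())
S,i2=snap('scene')
c=i2[170:280,170:370]; d=i[:]
c=cv2.resize(c,(764,420)); cv2.imwrite('pics/c.png',c[:,:,::-1])
```

```text
[6.25038250e-01 3.45989574e-05 1.92477292e-01] [7.07099931e-01 7.07113629e-01 5.20566221e-05 3.06662815e-05] 0.08675749990740707 [[-0.0, 1.0, 0.0], [1.0, 0.0, 0.0], [0.0, 0.0, -1.0]]
[[1.0, 0.0, -0.0, 0.624], [-0.0, 0.962, 0.273, 0.075], [0.0, -0.273, 0.962, 0.384], [0.0, 0.0, 0.0, 1.0]]
```

View pics/c.png

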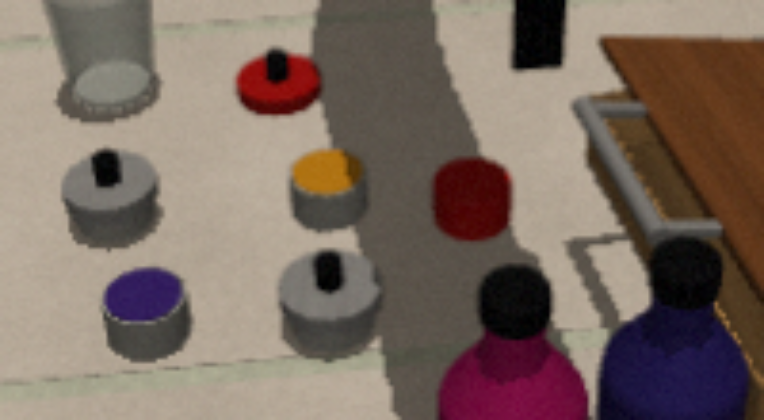

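The crop confirms two grey tins with black-knobbed covers, plus open yellow and violet tins. The red tin and red cover stay out of it. Next: turn the gripper across the bar and look from above.

Request:
{"fn": "arm_command", "kwargs": {"xyz": [[-0.03,0.063,0.04],[-0.03,0.063,0.04],[-0.03,0.063,0.04],[-0.03,0.063,0.04],[-0.03,0.063,0.04],[-0.03,0.063,0.04],[-0.03,0.063,0.04],[-0.03,0.063,0.04],[-0.03,0.063,0.04],[-0.03,0.063,0.04],[-0.03,0.063,0.04],[-0.03,0.063,0.04],[-0.03,0.063,0.04],[-0.03,0.063,0.04],[-0.03,0.063,0.04]], "rot": [[0,0,-1.43],[0,0,-1.43],[0,0,-1.43],[0,0,-1.43],[0,0,-1.43],[0,0,-1.43],[0,0,-1.43],[0,0,-1.43],[0,0,-1.43],[0,0,-1.43],[0,0,-1.43],[0,0,-1.43],[0,0,-1.43],[0,0,-1.43],[0,0,-1.43]], "grip": 0.5}}

```text
time: 2.35
ee_pos: [0.595, 0.0631, 0.2325]
eef_rot: [0.997, 0.072, 0.0, 0.0]
ft_force: [0.2, 0.4, -0.5]
width: 0.0435
grip_force: 0.0
```

Run:
```python
from h import *
s=r.read_state(); print(s['ee_pos'],s['eef_rot'],s['joint_positions'])
M,i=snap('wrist','d.png')
for l in ['lid_bar','lid_hinge','box']:
    print(l,spot(l,'wrist',M))
print(px(M,[.594,.063,.097]))
```

```text
[0.59501462 0.06305063 0.23248848] [9.97437920e-01 7.15373584e-02 1.08484392e-05 3.27282774e-05] [-0.22922067  0.2528631   0.05774333  1.47904912 -0.01455883  1.41008598
 -1.59857934]
lid_bar [([0.594, 0.061, 0.101], 0.77)]
lid_hinge [([0.569, 0.269, 0.046], 0.72)]
box [([0.579, 0.179, -0.0], 0.97)]
[279.79697758 196.52076904]
```

View pics/d.png

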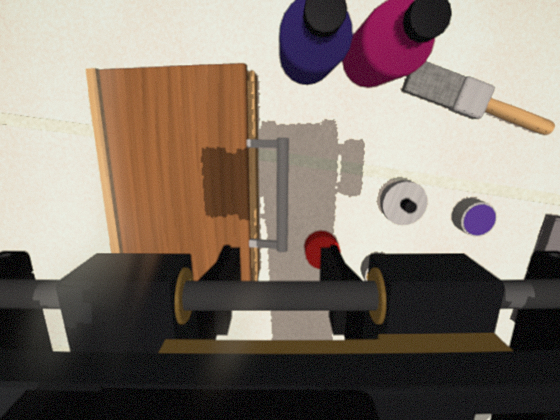

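The wrist view shows the bar at (283,138) to (282,250), parallel to the fingers' plane and within about 2 px of the prediction. Next I descend with the opening at about 24 mm and grip.

Request:
{"fn": "arm_command", "kwargs": {"xyz": [[0,-0.001,-0.02],[0,-0.001,-0.05],[0,-0.001,-0.08],[0,-0.001,-0.1],[0,-0.001,-0.12],[0,-0.001,-0.135],[0,-0.001,-0.147],[0,-0.001,-0.147]], "rot": [[0,0,0],[0,0,0],[0,0,0],[0,0,0],[0,0,0],[0,0,0],[0,0,0],[0,0,0]], "grip": 0.28}}

```text
time: 3.22
ee_pos: [0.5935, 0.0618, 0.0829]
eef_rot: [0.998, 0.071, -0.002, 0.0]
ft_force: [-0.3, 0.0, 0.4]
width: 0.0245
grip_force: 0.0
```

Request:
{"fn": "arm_command", "kwargs": {"xyz": [[0,0,0],[0,0,0],[0,0,0],[0,0,0],[0,0,0],[0,0,0]], "rot": [[0,0,0],[0,0,0],[0,0,0],[0,0,0],[0,0,0],[0,0,0]], "grip": 0, "squeeze": 25}}

```text
time: 3.72
ee_pos: [0.5953, 0.0621, 0.0859]
eef_rot: [0.998, 0.07, 0.0, 0.0]
ft_force: [-0.1, -0.1, -0.4]
width: 0.0012
grip_force: 0.0
```

Run:
```python
from h import *
s=r.read_state(); print(s['ee_pos'],s['width'],s['grip_force'],s['ft_force'])
L=.216
u=np.array([-.139,.990]) # box x
# hinge from bar: current angle a
for zb in (.096,.1):
    a0=np.arcsin((zb-.054)/L)
    print(a0, [np.round([ (L*np.cos(a0)-L*np.cos(a))*u[0],(L*np.cos(a0)-L*np.cos(a))*u[1],L*(np.sin(a)-np.sin(a0))],3).tolist() for a in np.linspace(a0,1.92,20)[1:]])
```

```text
[0.59529104 0.06207377 0.08594627] 0.001173936579716021 0.0 [-0.11677703 -0.11776311 -0.37193493]
0.19569105286523947 [[-0.001, 0.005, 0.019], [-0.002, 0.011, 0.038], [-0.003, 0.019, 0.055], [-0.004, 0.028, 0.072], [-0.006, 0.039, 0.089], [-0.007, 0.052, 0.104], [-0.009, 0.066, 0.118], [-0.011, 0.081, 0.13], [-0.014, 0.096, 0.141], [-0.016, 0.113, 0.151], [-0.018, 0.131, 0.159], [-0.021, 0.149, 0.165], [-0.024, 0.168, 0.17], [-0.026, 0.187, 0.173], [-0.029, 0.207, 0.174], [-0.032, 0.226, 0.173], [-0.034, 0.245, 0.171], [-0.037, 0.264, 0.167], [-0.04, 0.283, 0.161]]
0.2146064911786174 [[-0.001, 0.005, 0.019], [-0.002, 0.011, 0.037], [-0.003, 0.02, 0.054], [-0.004, 0.029, 0.071], [-0.006, 0.04, 0.087], [-0.007, 0.053, 0.102], [-0.009, 0.067, 0.115], [-0.011, 0.082, 0.127], [-0.014, 0.097, 0.138], [-0.016, 0.114, 0.148], [-0.019, 0.132, 0.155], [-0.021, 0.15, 0.162], [-0.024, 0.169, 0.166], [-0.026, 0.188, 0.169], [-0.029, 0.207, 0.17], [-0.032, 0.226, 0.169], [-0.034, 0.245, 0.167], [-0.037, 0.264, 0.163], [-0.04, 0.282, 0.157]]
```

The fingers shut on nothing, so I'll look.

Run:
```python
from h import *
M,i=snap('wrist'); S,j=snap('scene'); N,k=snap('side')
print(spot('lid_bar','wrist',M),spot('lid_bar','scene',S),spot('lid_bar','side',N))
p=r.read_state()['ee_pos']; print(px(M,p))
a=cv2.resize(j[150:290,270:450],(400,311)); b=cv2.resize(k[100:240,160:340],(400,311))
o=np.hstack([a,b]); cv2.imwrite('pics/e.png',o[:,:,::-1]); cv2.imwrite('pics/f.png',i[:,:,::-1])
```

```text
[([0.591, 0.061, 0.099], 0.87)] [([0.597, 0.061, 0.093], 0.83), ([0.59, -0.099, -0.001], 0.44), ([0.594, -0.097, 0.017], 0.32)] [([0.593, 0.064, 0.092], 0.79)]
[279.97349334 242.62637514]
```

View pics/e.png

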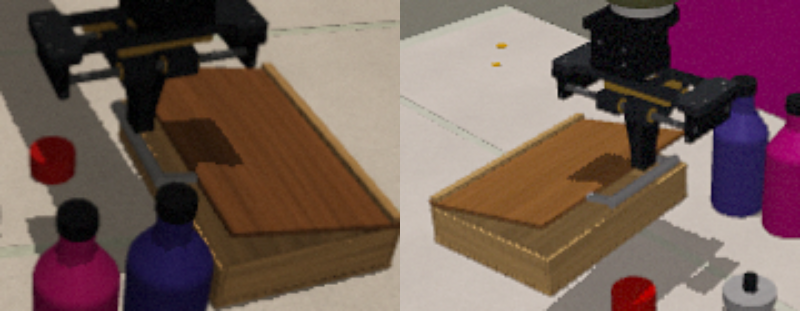

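View pics/f.png

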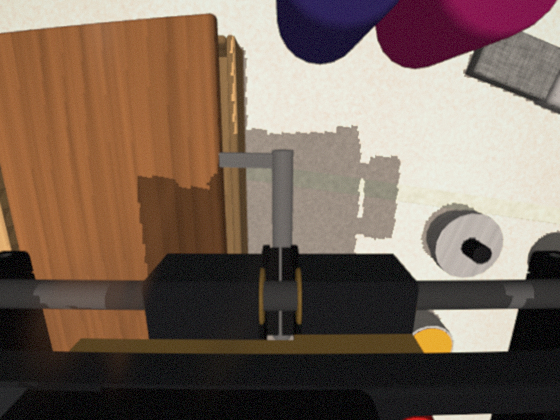

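Run:
```python
from h import *
M=r.camera_model('wrist'); 
# shift T back to image d pose (same orientation, TCP [.595,.063,.2325] vs now)
s=r.read_state(); T=np.array(M['T']); D=T.copy(); D[:3,3]+=np.array([.595,.06305,.23249])-s['ee_pos']; Md=dict(M,T=D)
for z in (.06,.07,.08,.09,.1):
    a,b=ray(Md,283,137,z),ray(Md,282,251,z); c=ray(M,282,150,z)
    print(z,np.linalg.norm(a-b),a[:2],b[:2],'f end',c[:2])
```

```text
0.06 0.13557469046114018 [0.65292323 0.06775312] [0.51857019 0.04959388] f end [0.65064517 0.06850952]
0.07 0.13185510707194087 [0.65334492 0.0679124 ] [0.52267795 0.05025137] f end [0.65145684 0.06869407]
0.08 0.12813552368274145 [0.65376661 0.06807168] [0.52678571 0.05090887] f end [0.65226852 0.06887862]
0.09 0.12441594029354204 [0.65418831 0.06823097] [0.53089347 0.05156636] f end [0.65308019 0.06906317]
0.1 0.12069635690434273 [0.65461    0.06839025] [0.53500123 0.05222386] f end [0.65389187 0.06924771]
```

Run:
```python
from h import *
M=r.camera_model('wrist')
for z in (.06,.07,.08,.09,.1):
    a,b=ray(M,283,150,z),ray(M,280,341,z)
    print(z,np.linalg.norm(a-b),(a+b)[:2]/2)
S=r.camera_model('scene');N=r.camera_model('side')
# bar ends in crop e: scene far-robot end; left arm corner
for n,C,o,sc in (('sc',S,(270,150),2.222),('si',N,(160,100),2.222)):
    for z in (.06,.07,.08,.09,.1):
        print(n,z,[np.round(px(C,np.r_[p,z])*1-o,0)*sc+(400 if n=='si' else 0)*np.array([1,0]) for p in ((.653,.068),(.534,.052))])
```

```text
0.06 0.14978179610623968 [0.57645557 0.05832807]
0.07 0.1428944509722206 [0.58067867 0.05898079]
0.08 0.1360071058382015 [0.58490177 0.05963351]
0.09 0.12911976070418232 [0.58912487 0.06028622]
0.1 0.12223241557016323 [0.59334797 0.06093894]
sc 0.06 [array([157.762, 211.09 ]), array([113.322, 133.32 ])]
sc 0.07 [array([157.762, 204.424]), array([115.544, 124.432])]
sc 0.08 [array([157.762, 195.536]), array([115.544, 115.544])]
sc 0.09 [array([159.984, 186.648]), array([115.544, 108.878])]
sc 0.1 [array([159.984, 177.76 ]), array([115.544,  99.99 ])]
si 0.06 [array([673.306, 186.648]), array([608.868, 233.31 ])]
si 0.07 [array([673.306, 179.982]), array([608.868, 226.644])]
si 0.08 [array([673.306, 173.316]), array([608.868, 217.756])]
si 0.09 [array([673.306, 164.428]), array([608.868, 211.09 ])]
si 0.1 [array([673.306, 157.762]), array([608.868, 202.202])]
```

Request:
{"fn": "arm_command", "kwargs": {"xyz": [[0,0,0.025],[0,0,0.025],[0,0,0.025],[0,0,0.025]], "rot": [[0,0,0],[0,0,0],[0,0,0],[0,0,0]], "grip": 0.28}}

```text
time: 4.35
ee_pos: [0.595, 0.062, 0.1103]
eef_rot: [0.998, 0.07, 0.0, 0.0]
ft_force: [-1.1, -0.0, 0.1]
width: 0.0188
grip_force: 0.0
```

Request:
{"fn": "arm_command", "kwargs": {"xyz": [[0,-0.001,-0.01],[0,-0.001,-0.018],[0,-0.001,-0.025],[0,-0.001,-0.03],[0,-0.001,-0.035],[0,-0.001,-0.04],[0,-0.001,-0.04]], "rot": [[0,0,0],[0,0,0],[0,0,0],[0,0,0],[0,0,0],[0,0,0],[0,0,0]]}}

```text
time: 4.93
ee_pos: [0.5944, 0.061, 0.0692]
eef_rot: [0.998, 0.07, -0.001, 0.0]
ft_force: [-0.4, 0.7, 0.6]
width: 0.0244
grip_force: 0.0
```

Request:
{"fn": "arm_command", "kwargs": {"xyz": [[0,0,0],[0,0,0],[0,0,0],[0,0,0],[0,0,0]], "rot": [[0,0,0],[0,0,0],[0,0,0],[0,0,0],[0,0,0]], "grip": 0, "squeeze": 25}}

```text
time: 5.35
ee_pos: [0.5954, 0.0606, 0.071]
eef_rot: [0.998, 0.07, 0.0, 0.0]
ft_force: [0.2, -1.5, 1.7]
width: 0.0029
grip_force: 1.1
```

Request:
{"fn": "arm_command", "kwargs": {"xyz": [[0,0,0],[0,0,0]], "rot": [[0,0,0],[0,0,0]]}}

```text
time: 5.52
ee_pos: [0.5953, 0.0609, 0.0708]
eef_rot: [0.998, 0.07, 0.0, 0.0]
ft_force: [0.7, -1.0, 1.9]
width: 0.0004
grip_force: 0.9
```

Run:
```python
from h import *
M,i=snap('wrist'); S,j=snap('scene'); N,k=snap('side')
print(spot('lid_bar','wrist',M),spot('lid_bar','scene',S),spot('lid_bar','side',N))
a=cv2.resize(j[170:250,300:380],(400,400),interpolation=2); b=cv2.resize(k[140:220,220:300],(400,400),interpolation=2)
o=np.hstack([a,b]); cv2.imwrite('pics/g.png',o[:,:,::-1])
```

```text
[([0.588, 0.058, 0.094], 0.68)] [([0.596, 0.061, 0.095], 0.94)] [([0.593, 0.062, 0.097], 0.82)]
```

View pics/g.png

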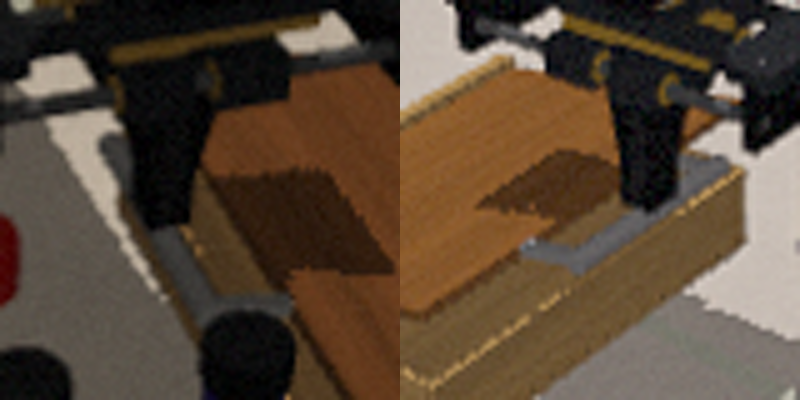

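Run:
```python
from h import *
S=r.camera_model('scene');N=r.camera_model('side');W=r.camera_model('wrist')
p=np.array(r.read_state()['ee_pos'])
print('tip',px(S,p),px(N,p))
for z in (.07,.08,.09,.1):print(z,px(S,np.r_[p[:2],z]),px(N,np.r_[p[:2],z]))
for z in (.06,.07,.08,.09,.1): print(z,px(S,[.653,.068,z]),px(S,[.534,.052,z]),px(N,[.653,.068,z]),px(N,[.534,.052,z]))
print(np.round(r.read_state()['torque'],2))
```

```text
tip [331.44736242 223.16718234] [269.18695891 190.44480956]
0.07 [331.43236706 223.3674039 ] [269.18827409 190.62968029]
0.08 [331.71045769 219.64777766] [269.16393568 187.20320254]
0.09 [331.99164543 215.87267292] [269.13943626 183.74265844]
0.1 [332.27595989 212.04107066] [269.11477507 180.24759118]
0.06 [340.71615902 245.38035817] [321.34397574 209.70757868] [283.06197193 184.48784271] [254.00099255 205.09025516]
0.07 [341.08656733 241.65348927] [321.53265979 206.11974726] [283.10492617 181.16072426] [253.89726007 201.62588302]
0.08 [341.46158884 237.8669876 ] [321.72318447 202.48239531] [283.14830301 177.80186142] [253.79261653 198.1257115 ]
0.09 [341.84128247 234.01964874] [321.91556143 198.79469579] [283.19210809 174.41084687] [253.68705196 194.58923842]
0.1 [342.22570671 230.11024391] [322.10980158 195.05581008] [283.23634714 170.98726744] [253.58055632 191.01595347]
[-0.23 -0.05  0.04]
```

The picture shows the fingers shut on top of the bar. The visible tips sit at about z 0.094, while the reported TCP is 0.071, so the real tips are about 24 mm higher than reported. I'll retry deeper.

Request:
{"fn": "arm_command", "kwargs": {"xyz": [[0,0,0.03],[0,0,0.03],[0,0,0.03],[0,0,0.03],[0,0,0.03]], "rot": [[0,0,0],[0,0,0],[0,0,0],[0,0,0],[0,0,0]], "grip": 0.28}}

```text
time: 6.23
ee_pos: [0.5944, 0.0611, 0.0996]
eef_rot: [0.998, 0.07, -0.001, 0.0]
ft_force: [-0.3, -0.0, 0.2]
width: 0.0218
grip_force: 0.0
```

Request:
{"fn": "arm_command", "kwargs": {"xyz": [[0,-0.001,-0.01],[0,-0.001,-0.018],[0,-0.001,-0.025],[0,-0.001,-0.032],[0,-0.001,-0.038],[0,-0.001,-0.045],[0,-0.001,-0.045]], "rot": [[0,0,0],[0,0,0],[0,0,0],[0,0,0],[0,0,0],[0,0,0],[0,0,0]]}}

```text
time: 6.82
ee_pos: [0.5941, 0.0599, 0.0537]
eef_rot: [0.998, 0.07, -0.001, 0.0]
ft_force: [-1.2, -0.2, -0.6]
width: 0.0241
grip_force: 0.0
```

Request:
{"fn": "arm_command", "kwargs": {"xyz": [[0,0,0],[0,0,0],[0,0,0],[0,0,0],[0,0,0]], "rot": [[0,0,0],[0,0,0],[0,0,0],[0,0,0],[0,0,0]], "grip": 0, "squeeze": 25}}

```text
time: 7.23
ee_pos: [0.5954, 0.0602, 0.056]
eef_rot: [0.998, 0.07, 0.0, -0.0]
ft_force: [1.2, 0.7, 0.4]
width: 0.0111
grip_force: 25.0
```

Gripped: 11 mm width at 25 N. Now I follow the first half of the arc.

Request:
{"fn": "arm_command", "kwargs": {"xyz": [[0,0.002,0.009],[-0.001,0.005,0.019],[-0.001,0.008,0.028],[-0.002,0.011,0.038],[-0.002,0.015,0.046],[-0.003,0.019,0.055],[-0.003,0.023,0.064],[-0.004,0.028,0.072],[-0.005,0.033,0.081],[-0.006,0.039,0.089],[-0.006,0.045,0.097],[-0.007,0.052,0.104],[-0.008,0.059,0.111],[-0.009,0.066,0.118],[-0.01,0.073,0.124],[-0.011,0.081,0.13],[-0.012,0.088,0.136],[-0.014,0.096,0.141],[-0.015,0.104,0.146],[-0.016,0.113,0.151]], "rot": [[0,0,0],[0,0,0],[0,0,0],[0,0,0],[0,0,0],[0,0,0],[0,0,0],[0,0,0],[0,0,0],[0,0,0],[0,0,0],[0,0,0],[0,0,0],[0,0,0],[0,0,0],[0,0,0],[0,0,0],[0,0,0],[0,0,0],[0,0,0]]}}

```text
time: 8.9
ee_pos: [0.5799, 0.1709, 0.2083]
eef_rot: [0.998, 0.069, 0.001, 0.001]
ft_force: [2.0, -6.3, 4.7]
width: 0.0112
grip_force: 25.0
```

Run:
```python
from h import *
M,i=snap('wrist'); S,j=snap('scene'); N,k=snap('side')
print(spot('lid_bar','wrist',M),spot('lid_bar','scene',S),spot('lid_bar','side',N), spot('lid_hinge','scene',S), spot('lid_hinge','side',N))
a=cv2.resize(j[100:280,270:460],(400,380)); b=cv2.resize(k[60:240,160:350],(400,380))
cv2.imwrite('pics/h.png',np.hstack([a,b])[:,:,::-1])
```

```text
[([0.576, 0.172, 0.242], 0.79)] [([0.582, 0.174, 0.242], 0.97)] [([0.58, 0.173, 0.239], 0.86)] [([0.567, 0.264, 0.046], 0.81)] [([0.564, 0.272, 0.053], 0.71)]
```

View pics/h.png

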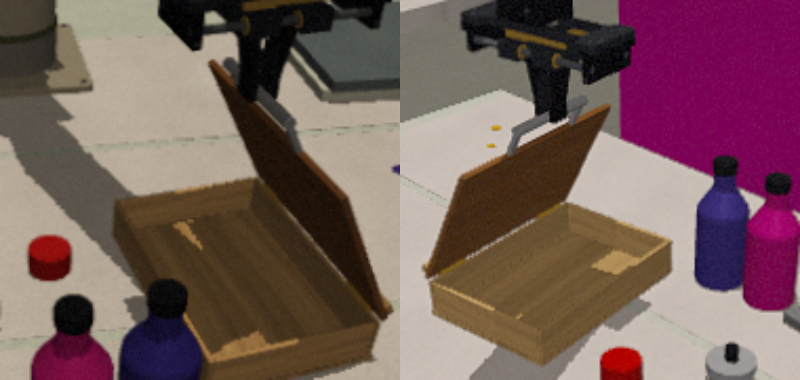

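The lid follows, now at about 63°. On to 110°.

Request:
{"fn": "arm_command", "kwargs": {"xyz": [[-0.001,0.009,0.004],[-0.002,0.018,0.008],[-0.004,0.027,0.011],[-0.005,0.036,0.014],[-0.006,0.045,0.017],[-0.008,0.055,0.019],[-0.009,0.064,0.021],[-0.01,0.074,0.022],[-0.012,0.084,0.023],[-0.013,0.094,0.023],[-0.014,0.103,0.023],[-0.016,0.113,0.022],[-0.017,0.122,0.021],[-0.018,0.132,0.02],[-0.02,0.142,0.018],[-0.021,0.151,0.016],[-0.023,0.161,0.013],[-0.024,0.17,0.01],[-0.024,0.17,0.01],[-0.024,0.17,0.01]], "rot": [[0,0,0],[0,0,0],[0,0,0],[0,0,0],[0,0,0],[0,0,0],[0,0,0],[0,0,0],[0,0,0],[0,0,0],[0,0,0],[0,0,0],[0,0,0],[0,0,0],[0,0,0],[0,0,0],[0,0,0],[0,0,0],[0,0,0],[0,0,0]]}}

```text
time: 10.97
ee_pos: [0.5537, 0.3449, 0.2158]
eef_rot: [0.997, 0.072, -0.001, -0.001]
ft_force: [-0.8, 3.6, -1.2]
width: 0.0108
grip_force: 25.0
```

Run:
```python
from h import *
M,i=snap('wrist'); S,j=snap('scene'); N,k=snap('side')
print(spot('lid_bar','wrist',M),spot('lid_bar','scene',S),spot('lid_bar','side',N), spot('lid_hinge','scene',S), spot('lid_hinge','side',N))
```

```text
[([0.552, 0.344, 0.253], 0.78), ([0.751, 0.052, -0.002], 0.39)] [([0.557, 0.344, 0.25], 0.55)] [([0.557, 0.344, 0.25], 0.94)] [([0.566, 0.266, 0.046], 0.65)] [([0.565, 0.27, 0.052], 0.67)]
```

The lid reads about 109.7°. Release and rise.

Request:
{"fn": "arm_command", "kwargs": {"xyz": [[0,0,0],[0,0,0],[0,0,0],[0,0,0.01],[0,0,0.02],[0,0,0.035],[0,0,0.05],[0,0,0.06],[0,0,0.06],[0,0,0.06]], "rot": [[0,0,0],[0,0,0],[0,0,0],[0,0,0],[0,0,0],[0,0,0],[0,0,0],[0,0,0],[0,0,0],[0,0,0]], "grip": 0.3}}

```text
time: 12.2
ee_pos: [0.5554, 0.3431, 0.2772]
eef_rot: [0.998, 0.07, 0.001, -0.0]
ft_force: [-0.2, 0.5, -0.6]
width: 0.0259
grip_force: 0.0
```

Request:
{"fn": "arm_command", "kwargs": {"xyz": [[0,-0.04,0.0],[0.005,-0.08,0.0],[0.01,-0.12,0.0],[0.015,-0.16,0.0],[0.02,-0.2,0.0],[0.025,-0.24,0.0],[0.03,-0.28,-0.01],[0.035,-0.32,-0.02],[0.038,-0.36,-0.04],[0.038,-0.4,-0.06],[0.038,-0.44,-0.08],[0.038,-0.443,-0.1],[0.038,-0.443,-0.1],[0.038,-0.443,-0.1],[0.038,-0.443,-0.1]], "rot": [[0,0,0],[0,0,0],[0,0,0],[0,0,0],[0,0,0],[0,0,0],[0,0,0],[0,0,0],[0,0,0],[0,0,0],[0,0,0],[0,0,0],[0,0,0],[0,0,0],[0,0,0]], "grip": 0.4}}

```text
time: 13.45
ee_pos: [0.5933, -0.0985, 0.1769]
eef_rot: [0.997, 0.071, 0.0, -0.0]
ft_force: [0.7, -0.1, -0.1]
width: 0.0349
grip_force: 0.0
```

Run:
```python
from h import *
s=r.read_state(); print(s['ee_pos'])
M,i=snap('wrist','i.png'); S,j=snap('scene'); N,k=snap('side')
for l in ('lid_bar','tin0','cover0','tray'): print(l,spot(l,'scene',S),spot(l,'side',N),spot(l,'wrist',M))
```

```text
[ 0.59332553 -0.09852626  0.17686277]
lid_bar [] [([0.555, 0.347, 0.255], 0.91)] [([0.59, -0.102, 0.019], 0.65)]
tin0 [([0.602, -0.227, -0.003], 0.85), ([0.509, -0.009, 0.002], 0.71), ([0.491, -0.096, -0.003], 0.59), ([0.482, -0.228, 0.001], 0.57), ([0.59, -0.101, -0.001], 0.39)] [([0.597, -0.222, 0.001], 0.85), ([0.483, -0.224, 0.004], 0.66), ([0.51, -0.007, 0.002], 0.59), ([0.593, -0.096, 0.003], 0.38)] [([0.509, -0.007, -0.002], 0.79), ([0.599, -0.222, -0.002], 0.73), ([0.492, -0.093, 0.004], 0.64)]
cover0 [([0.366, -0.119, 0.002], 0.87), ([0.484, -0.231, 0.018], 0.68)] [([0.361, -0.121, 0.002], 0.92), ([0.482, -0.223, 0.016], 0.82), ([0.59, -0.097, 0.019], 0.73)] [([0.589, -0.097, 0.019], 0.73)]
tray [([0.517, -0.406, -0.004], 0.93)] [([0.524, -0.399, -0.003], 0.89)] [([0.519, -0.402, -0.004], 0.69)]
```

View pics/i.png

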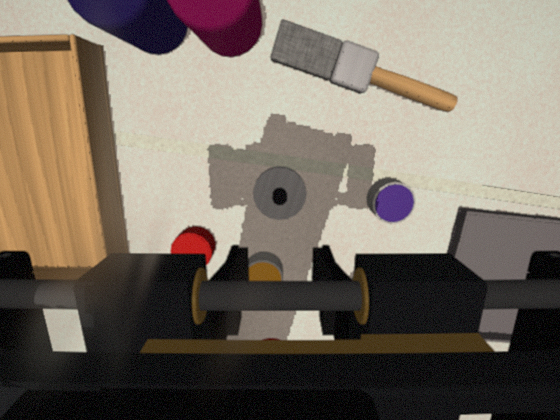

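The knob is at (279,196), directly below the tool plane. The violet tin has been knocked, now at (393,202) or about (0.599,-0.222).

Run:
```python
from h import *
M=r.camera_model('wrist')
print(ray(M,279.5,196,.049),ray(M,279.5,193,.031),ray(M,393.5,199,.028))
```

```text
[ 0.59430469 -0.09943642  0.049     ] [ 0.59351043 -0.09953487  0.031     ] [ 0.60377534 -0.22381343  0.028     ]
```

Request:
{"fn": "arm_command", "kwargs": {"xyz": [[0,0,-0.03],[0,0,-0.06],[0,-0.001,-0.09],[0,-0.001,-0.12],[0,-0.001,-0.135],[0,-0.001,-0.145],[0,-0.001,-0.153],[0,-0.001,-0.16],[0,-0.001,-0.162],[0,-0.001,-0.162]], "rot": [[0,0,0],[0,0,0],[0,0,0],[0,0,0],[0,0,0],[0,0,0],[0,0,0],[0,0,0],[0,0,0],[0,0,0]]}}

```text
time: 15.03
ee_pos: [0.5933, -0.101, 0.0147]
eef_rot: [0.998, 0.07, 0.0, 0.0]
ft_force: [-0.5, -0.9, -0.5]
width: 0.0349
grip_force: 0.0
```

Request:
{"fn": "arm_command", "kwargs": {"xyz": [[0,0,0],[0,0,0],[0,0,0],[0,0,0],[0,0,0],[0,0,0]], "rot": [[0,0,0],[0,0,0],[0,0,0],[0,0,0],[0,0,0],[0,0,0]], "grip": 0, "squeeze": 20}}

```text
time: 15.53
ee_pos: [0.5934, -0.1006, 0.0149]
eef_rot: [0.998, 0.071, 0.0, -0.0]
ft_force: [-0.2, 1.8, 2.0]
width: 0.0142
grip_force: 20.0
```

Request:
{"fn": "arm_command", "kwargs": {"xyz": [[0,0,0.01],[0,0,0.03],[0,0,0.055],[0,0,0.08],[-0.01,-0.03,0.08],[-0.015,-0.07,0.08],[-0.02,-0.11,0.08],[-0.025,-0.15,0.08],[-0.03,-0.19,0.08],[-0.035,-0.23,0.08],[-0.04,-0.26,0.08],[-0.045,-0.278,0.08],[-0.045,-0.278,0.07],[-0.045,-0.278,0.05],[-0.045,-0.278,0.03],[-0.045,-0.278,0.01],[-0.045,-0.278,0],[-0.045,-0.278,0]], "rot": [[0,0,0],[0,0,0],[0,0,0],[0,0,0],[0,0,0],[0,0,0],[0,0,0],[0,0,0],[0,0,0],[0,0,0],[0,0,0],[0,0,0],[0,0,0],[0,0,0],[0,0,0],[0,0,0],[0,0,0],[0,0,0]]}}

```text
time: 17.03
ee_pos: [0.5467, -0.3775, 0.0121]
eef_rot: [0.998, 0.071, -0.002, -0.001]
ft_force: [0.1, -0.0, -0.5]
width: 0.0143
grip_force: 20.0
```

Request:
{"fn": "arm_command", "kwargs": {"xyz": [[0,0,-0.006],[0,0,-0.01],[0,0,-0.013],[0,0,-0.013]], "rot": [[0,0,0],[0,0,0],[0,0,0],[0,0,0]]}}

```text
time: 17.37
ee_pos: [0.5481, -0.3789, 0.0015]
eef_rot: [0.998, 0.07, 0.0, 0.0]
ft_force: [-0.3, 0.4, -1.0]
width: 0.0141
grip_force: 20.0
```

Run:
```python
from h import *
s=r.read_state(); print(s['ee_pos'],s['width'],s['ft_force'])
M,i=snap('wrist'); S,j=snap('scene'); N,k=snap('side')
for l in ('cover0','tray'): print(l,spot(l,'scene',S),spot(l,'side',N),spot(l,'wrist',M))
a=cv2.resize(j[170:290,70:210],(400,343)); b=cv2.resize(k[230:390,330:500],(364,343))
cv2.imwrite('pics/j.png',np.hstack([a,b])[:,:,::-1])
```

```text
[ 0.54809293 -0.37892829  0.00150744] 0.014099097647794288 [-0.31005731  0.42656673 -1.04016689]
cover0 [([0.482, -0.233, 0.02], 0.88), ([0.549, -0.377, 0.004], 0.6)] [([0.545, -0.378, 0.005], 0.88), ([0.361, -0.122, 0.002], 0.62)] [([0.546, -0.38, 0.006], 0.74)]
tray [([0.52, -0.403, -0.006], 0.95)] [([0.524, -0.397, -0.002], 0.92)] []
```

View pics/j.png

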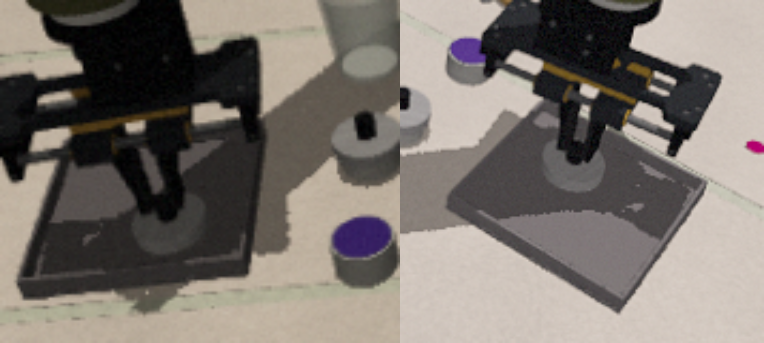

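The cover is held flat just over the tray floor, about (165,222) in the left crop. Release, then go over the second covered tin.

Request:
{"fn": "arm_command", "kwargs": {"xyz": [[0,0,-0.001],[0,0,-0.001],[0,0,-0.001],[0,0,0.005],[0,0,0.02],[0,0,0.05],[0,0,0.08],[0,0.02,0.11],[-0.02,0.05,0.14],[-0.04,0.09,0.16],[-0.066,0.13,0.16],[-0.066,0.151,0.16],[-0.066,0.151,0.16],[-0.066,0.151,0.16],[-0.066,0.151,0.16]], "rot": [[0,0,0],[0,0,0],[0,0,0],[0,0,0],[0,0,0],[0,0,0],[0,0,0],[0,0,0],[0,0,0],[0,0,0],[0,0,0],[0,0,0],[0,0,0],[0,0,0],[0,0,0]], "grip": 0.4}}

```text
time: 19.07
ee_pos: [0.4822, -0.2286, 0.1621]
eef_rot: [0.998, 0.07, 0.001, 0.0]
ft_force: [0.4, 0.0, -0.4]
width: 0.0347
grip_force: 0.0
```

Run:
```python
from h import *
s=r.read_state(); print(s['ee_pos'])
M,i=snap('wrist'); S,j=snap('scene'); N,k=snap('side')
for l in ('cover0','tray','tin0','lid_bar'): print(l,spot(l,'scene',S),spot(l,'side',N),spot(l,'wrist',M))
# black knob blob near predicted
p=px(M,[.482,-.228,.049]).astype(int); print(p)
c=cv2.cvtColor(i,cv2.COLOR_RGB2GRAY)[p[1]-25:p[1]+25,p[0]-25:p[0]+25]<45
n,_,st,ce=cv2.connectedComponentsWithStats(c.astype(np.uint8))
for a,b in zip(st[1:],ce[1:]):
    if a[4]>30: u=b+p-25; print(a,u,ray(M,*u,.045))
```

```text
[ 0.48220838 -0.22855387  0.16213898]
cover0 [([0.547, -0.379, 0.003], 0.86), ([0.486, -0.232, 0.018], 0.68), ([0.365, -0.121, -0.001], 0.59)] [([0.482, -0.22, 0.017], 0.82), ([0.364, -0.118, 0.004], 0.79)] [([0.484, -0.222, 0.02], 0.73), ([0.547, -0.379, 0.006], 0.56)]
tray [([0.518, -0.406, -0.003], 0.78)] [([0.524, -0.398, -0.002], 0.9)] [([0.522, -0.4, -0.003], 0.63)]
tin0 [([0.488, -0.1, -0.001], 0.89), ([0.51, -0.005, -0.0], 0.88), ([0.599, -0.227, -0.004], 0.81), ([0.482, -0.227, 0.0], 0.49)] [([0.598, -0.22, 0.002], 0.94), ([0.513, -0.008, 0.003], 0.87), ([0.49, -0.096, -0.0], 0.75), ([0.592, -0.1, 0.003], 0.63), ([0.485, -0.224, 0.005], 0.47)] [([0.6, -0.226, -0.002], 0.96), ([0.488, -0.096, 0.003], 0.84), ([0.51, -0.007, -0.004], 0.72), ([0.589, -0.097, 0.001], 0.56)]
lid_bar [([0.556, 0.345, 0.25], 0.88)] [([0.553, 0.346, 0.251], 0.72), ([0.759, -0.02, 0.0], 0.59)] []
[279 200]
[ 16  15  15  18 214] [277.04205607 198.28504673] [ 0.4833403  -0.22565397  0.045     ]
```

Request:
{"fn": "arm_command", "kwargs": {"xyz": [[0,0.003,-0.03],[0.001,0.003,-0.06],[0.001,0.003,-0.09],[0.001,0.003,-0.115],[0.001,0.003,-0.13],[0.001,0.003,-0.14],[0.001,0.003,-0.147],[0.001,0.003,-0.147],[0.001,0.003,-0.147]], "rot": [[0,0,0],[0,0,0],[0,0,0],[0,0,0],[0,0,0],[0,0,0],[0,0,0],[0,0,0],[0,0,0]]}}

```text
time: 20.57
ee_pos: [0.4835, -0.2252, 0.0151]
eef_rot: [0.998, 0.07, 0.0, 0.0]
ft_force: [-0.2, 0.2, -0.1]
width: 0.0348
grip_force: 0.0
```

Request:
{"fn": "arm_command", "kwargs": {"xyz": [[0,0,0],[0,0,0],[0,0,0],[0,0,0],[0,0,0],[0,0,0]], "rot": [[0,0,0],[0,0,0],[0,0,0],[0,0,0],[0,0,0],[0,0,0]], "grip": 0, "squeeze": 20}}

```text
time: 21.07
ee_pos: [0.4834, -0.2251, 0.015]
eef_rot: [0.998, 0.07, 0.0, 0.0]
ft_force: [-0.8, -0.8, 3.1]
width: 0.0143
grip_force: 20.0
```

Request:
{"fn": "arm_command", "kwargs": {"xyz": [[0,0,0.01],[0,0,0.03],[0,0,0.055],[0,0,0.07],[0,-0.03,0.07],[0.002,-0.07,0.07],[0.004,-0.11,0.07],[0.006,-0.15,0.07],[0.008,-0.19,0.07],[0.009,-0.207,0.07],[0.009,-0.207,0.06],[0.009,-0.207,0.04],[0.009,-0.207,0.02],[0.009,-0.207,0.005],[0.009,-0.207,-0.005],[0.009,-0.207,-0.01],[0.009,-0.207,-0.013],[0.009,-0.207,-0.014],[0.009,-0.207,-0.014]], "rot": [[0,0,0],[0,0,0],[0,0,0],[0,0,0],[0,0,0],[0,0,0],[0,0,0],[0,0,0],[0,0,0],[0,0,0],[0,0,0],[0,0,0],[0,0,0],[0,0,0],[0,0,0],[0,0,0],[0,0,0],[0,0,0],[0,0,0]]}}

```text
time: 22.65
ee_pos: [0.4925, -0.4321, 0.0013]
eef_rot: [0.998, 0.07, 0.0, 0.0]
ft_force: [0.2, -0.5, -0.3]
width: 0.014
grip_force: 20.0
```

Run:
```python
from h import *
s=r.read_state(); print(s['ee_pos'],s['width'],s['ft_force'])
M,i=snap('wrist'); S,j=snap('scene'); N,k=snap('side')
for l in ('cover0','tray','tin0'): print(l,spot(l,'scene',S),spot(l,'side',N),spot(l,'wrist',M))
```

```text
[ 0.49253727 -0.43213835  0.00131604] 0.013973099254381498 [ 0.15891907 -0.51921918 -0.28742157]
cover0 [([0.495, -0.44, 0.003], 0.73), ([0.363, -0.123, -0.001], 0.73), ([0.549, -0.378, 0.002], 0.6), ([0.56, 0.344, 0.253], 0.32)] [([0.361, -0.119, 0.002], 0.81), ([0.49, -0.428, 0.003], 0.73), ([0.543, -0.379, 0.005], 0.68)] [([0.547, -0.381, 0.006], 0.7), ([0.496, -0.428, 0.008], 0.6)]
tray [([0.519, -0.405, -0.003], 0.73)] [([0.523, -0.4, -0.0], 0.85)] [([0.52, -0.403, -0.002], 0.75)]
tin0 [([0.484, -0.227, -0.001], 0.94), ([0.51, -0.009, -0.001], 0.94), ([0.488, -0.095, -0.001], 0.8), ([0.591, -0.101, -0.003], 0.73), ([0.601, -0.228, -0.001], 0.69), ([0.493, -0.441, 0.005], 0.54)] [([0.488, -0.095, 0.003], 0.75), ([0.513, -0.005, 0.0], 0.75), ([0.483, -0.227, 0.003], 0.72), ([0.597, -0.223, 0.0], 0.71), ([0.595, -0.095, 0.002], 0.56)] []
```

Request:
{"fn": "arm_command", "kwargs": {"xyz": [[0,0,0],[0,0,0],[0,0,0],[0,0,0.005],[0,0,0.02],[0,0,0.05],[0,0,0.08],[-0.002,0.03,0.11],[-0.004,0.07,0.14],[-0.006,0.11,0.15],[-0.009,0.15,0.15],[-0.009,0.19,0.15],[-0.009,0.206,0.15],[-0.009,0.206,0.15],[-0.009,0.206,0.15]], "rot": [[0,0,0],[0,0,0],[0,0,0],[0,0,0],[0,0,0],[0,0,0],[0,0,0],[0,0,0],[0,0,0],[0,0,0],[0,0,0],[0,0,0],[0,0,0],[0,0,0],[0,0,0]], "grip": 0.4}}

```text
time: 24.5
ee_pos: [0.4833, -0.2247, 0.151]
eef_rot: [0.997, 0.072, 0.0, 0.0]
ft_force: [0.7, -0.5, 0.7]
width: 0.0347
grip_force: 0.0
```

Request:
{"fn": "arm_command", "kwargs": {"xyz": [[0,0,-0.02],[0,0,-0.05],[0,0,-0.08],[0,0,-0.11],[0,0,-0.13],[0,0,-0.145],[0,0,-0.155],[0,0,-0.162],[0,0,-0.165],[0,0,-0.165]], "rot": [[0,0,0],[0,0,0],[0,0,0],[0,0,0],[0,0,0],[0,0,0],[0,0,0],[0,0,0],[0,0,0],[0,0,0]], "grip": 0.8}}

```text
time: 25.33
ee_pos: [0.483, -0.2265, -0.0146]
eef_rot: [0.998, 0.07, -0.0, 0.0]
ft_force: [0.1, 0.5, -0.2]
width: 0.0697
grip_force: 0.0
```

Request:
{"fn": "arm_command", "kwargs": {"xyz": [[0,0,0],[0,0,0],[0,0,0],[0,0,0],[0,0,0],[0,0,0]], "rot": [[0,0,0],[0,0,0],[0,0,0],[0,0,0],[0,0,0],[0,0,0]], "grip": 0, "squeeze": 25}}

```text
time: 25.83
ee_pos: [0.4834, -0.226, -0.014]
eef_rot: [0.998, 0.07, 0.0, 0.0]
ft_force: [-0.4, 1.3, 4.7]
width: 0.0472
grip_force: 25.0
```

Run:
```python
from h import *
s=r.read_state(); print(s['ee_pos'],s['width'],s['ft_force'])
S,j=snap('scene'); N,k=snap('side')
for l in ('cover0','tin0'): print(l,spot(l,'scene',S),spot(l,'side',N))
u=np.array([-.139,.990]);v=np.array([-.990,-.139])
for y in (.088,.029,-.029,-.088): print(y,np.array([.579,.180])-.022*u+y*v)
```

```text
[ 0.48336175 -0.22602441 -0.01404573] 0.04723484062998864 [-0.3667067   1.30009632  4.74455921]
cover0 [([0.493, -0.439, 0.007], 0.95), ([0.549, -0.378, 0.004], 0.82), ([0.366, -0.121, -0.002], 0.68)] [([0.361, -0.121, -0.001], 0.84), ([0.546, -0.382, 0.001], 0.67), ([0.556, 0.345, 0.251], 0.59), ([0.493, -0.427, 0.003], 0.58)]
tin0 [([0.597, -0.226, -0.003], 0.93), ([0.48, -0.226, 0.001], 0.78), ([0.488, -0.096, -0.004], 0.72), ([0.505, -0.008, -0.002], 0.63), ([0.591, -0.099, -0.001], 0.57), ([0.34, -0.237, -0.001], 0.36)] [([0.488, -0.092, 0.003], 0.87), ([0.51, -0.006, -0.003], 0.82), ([0.481, -0.225, 0.002], 0.67)]
0.088 [0.494938 0.145988]
0.029 [0.553348 0.154189]
-0.029 [0.610768 0.162251]
-0.088 [0.669178 0.170452]
```

Request:
{"fn": "arm_command", "kwargs": {"xyz": [[0,0,0.02],[0,0,0.05],[0,0,0.08],[0,0.02,0.1],[0,0.06,0.1],[0.002,0.1,0.1],[0.004,0.14,0.1],[0.006,0.18,0.1],[0.008,0.22,0.1],[0.01,0.26,0.1],[0.012,0.3,0.1],[0.012,0.34,0.1],[0.012,0.372,0.1],[0.012,0.372,0.08],[0.012,0.372,0.055],[0.012,0.372,0.035],[0.012,0.372,0.02],[0.012,0.372,0.012],[0.012,0.372,0.008],[0.012,0.372,0.007]], "rot": [[0,0,0],[0,0,0],[0,0,0],[0,0,0],[0,0,0],[0,0,0],[0,0,0],[0,0,0],[0,0,0],[0,0,0],[0,0,0],[0,0,0],[0,0,0],[0,0,0],[0,0,0],[0,0,0],[0,0,0],[0,0,0],[0,0,0],[0,0,0]]}}

```text
time: 27.8
ee_pos: [0.4948, 0.1459, -0.0078]
eef_rot: [0.998, 0.07, -0.0, 0.0]
ft_force: [0.4, 0.2, -1.1]
width: 0.0471
grip_force: 25.0
```

Run:
```python
from h import *
s=r.read_state(); print(s['ee_pos'],s['width'],s['ft_force'])
S,j=snap('scene'); N,k=snap('side')
for l in ('tin0','lid_bar'): print(l,spot(l,'scene',S),spot(l,'side',N))
a=cv2.resize(j[100:280,270:460],(400,380)); b=cv2.resize(k[60:240,160:350],(400,380))
cv2.imwrite('pics/k.png',np.hstack([a,b])[:,:,::-1])
```

```text
[ 0.49484418  0.14587667 -0.00777129] 0.04705896672635457 [ 0.42034134  0.19403237 -1.0853754 ]
tin0 [([0.601, -0.226, -0.003], 0.92), ([0.486, -0.095, -0.004], 0.83), ([0.592, -0.099, 0.0], 0.75), ([0.496, 0.144, 0.007], 0.62)] [([0.593, -0.098, 0.005], 0.86), ([0.599, -0.22, 0.001], 0.83), ([0.489, -0.094, -0.002], 0.76), ([0.493, 0.146, 0.01], 0.71), ([0.512, -0.008, 0.001], 0.67)]
lid_bar [([0.559, 0.344, 0.254], 0.59)] [([0.554, 0.347, 0.249], 0.83)]
```

View pics/k.png

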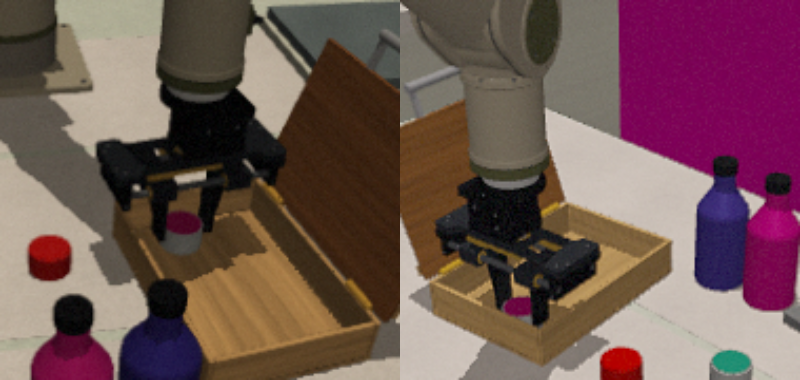

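Tin 1 stands on the box floor at the left corner, (183,232) in the crop, with the lid clear. Release and fetch the yellow tin.

Request:
{"fn": "arm_command", "kwargs": {"xyz": [[0,0,0],[0,0,0],[0,0,0.01],[0,0,0.04],[0,0,0.08],[0,-0.02,0.11],[0,-0.06,0.11],[-0.002,-0.1,0.11],[-0.004,-0.14,0.11],[-0.006,-0.18,0.11],[-0.007,-0.22,0.11],[-0.007,-0.241,0.1],[-0.007,-0.241,0.08],[-0.007,-0.241,0.05],[-0.007,-0.241,0.03],[-0.007,-0.241,0.01],[-0.007,-0.241,0],[-0.007,-0.241,-0.006],[-0.007,-0.241,-0.006]], "rot": [[0,0,0],[0,0,0],[0,0,0],[0,0,0],[0,0,0],[0,0,0],[0,0,0],[0,0,0],[0,0,0],[0,0,0],[0,0,0],[0,0,0],[0,0,0],[0,0,0],[0,0,0],[0,0,0],[0,0,0],[0,0,0],[0,0,0]], "grip": 0.72}}

```text
time: 29.68
ee_pos: [0.4878, -0.0949, -0.0138]
eef_rot: [0.998, 0.07, -0.0, -0.0]
ft_force: [-0.3, -0.4, -0.1]
width: 0.0626
grip_force: 0.0
```

Request:
{"fn": "arm_command", "kwargs": {"xyz": [[0,0,0],[0,0,0],[0,0,0],[0,0,0],[0,0,0],[0,0,0]], "rot": [[0,0,0],[0,0,0],[0,0,0],[0,0,0],[0,0,0],[0,0,0]], "grip": 0}}

```text
time: 30.18
ee_pos: [0.4888, -0.095, -0.0126]
eef_rot: [0.998, 0.07, 0.001, 0.0]
ft_force: [-1.0, 0.7, 7.7]
width: 0.0472
grip_force: 25.0
```

Request:
{"fn": "arm_command", "kwargs": {"xyz": [[0,0,0.02],[0,0,0.05],[0,0,0.08],[0.01,0.02,0.1],[0.02,0.05,0.1],[0.03,0.08,0.1],[0.04,0.115,0.1],[0.05,0.15,0.1],[0.06,0.185,0.1],[0.064,0.22,0.1],[0.064,0.249,0.1],[0.064,0.249,0.1],[0.064,0.249,0.08],[0.064,0.249,0.055],[0.064,0.249,0.035],[0.064,0.249,0.02],[0.064,0.249,0.012],[0.064,0.249,0.008],[0.064,0.249,0.006],[0.064,0.249,0.006]], "rot": [[0,0,0],[0,0,0],[0,0,0],[0,0,0],[0,0,0],[0,0,0],[0,0,0],[0,0,0],[0,0,0],[0,0,0],[0,0,0],[0,0,0],[0,0,0],[0,0,0],[0,0,0],[0,0,0],[0,0,0],[0,0,0],[0,0,0],[0,0,0]]}}

```text
time: 31.85
ee_pos: [0.5524, 0.1539, -0.0064]
eef_rot: [0.998, 0.07, 0.0, 0.0]
ft_force: [0.9, 0.2, -0.3]
width: 0.0472
grip_force: 25.0
```

Run:
```python
from h import *
s=r.read_state(); print(s['ee_pos'],s['width'],s['ft_force'])
S,j=snap('scene'); N,k=snap('side')
for l in ('tin0','lid_bar'): print(l,spot(l,'scene',S),spot(l,'side',N))
```

```text
[ 0.55240985  0.15389502 -0.00638707] 0.04720139462876227 [ 0.9447475   0.23711219 -0.334376  ]
tin0 [([0.547, 0.151, 0.004], 0.93), ([0.589, -0.1, -0.001], 0.88), ([0.597, -0.227, -0.004], 0.78), ([0.51, -0.008, -0.0], 0.67), ([0.551, -0.381, 0.005], 0.57), ([0.494, 0.145, 0.006], 0.56), ([0.566, 0.264, 0.047], 0.34)] [([0.51, -0.007, -0.001], 0.92), ([0.598, -0.222, -0.0], 0.87), ([0.592, -0.098, 0.001], 0.7), ([0.55, 0.15, 0.007], 0.51)]
lid_bar [([0.558, 0.345, 0.25], 0.89), ([0.565, 0.266, 0.045], 0.73), ([0.492, -0.439, 0.002], 0.43)] [([0.555, 0.345, 0.254], 0.82)]
```

Request:
{"fn": "arm_command", "kwargs": {"xyz": [[0,0,-0.001],[0,0,-0.001],[0,0,0.01],[0,0,0.04],[0,0,0.08],[0,-0.02,0.11],[0.01,-0.06,0.11],[0.02,-0.1,0.11],[0.03,-0.14,0.11],[0.04,-0.18,0.11],[0.04,-0.22,0.11],[0.04,-0.253,0.1],[0.04,-0.253,0.08],[0.04,-0.253,0.05],[0.04,-0.253,0.03],[0.04,-0.253,0.01],[0.04,-0.253,0],[0.04,-0.253,-0.006],[0.04,-0.253,-0.007]], "rot": [[0,0,0],[0,0,0],[0,0,0],[0,0,0],[0,0,0],[0,0,0],[0,0,0],[0,0,0],[0,0,0],[0,0,0],[0,0,0],[0,0,0],[0,0,0],[0,0,0],[0,0,0],[0,0,0],[0,0,0],[0,0,0],[0,0,0]], "grip": 0.72}}

```text
time: 33.73
ee_pos: [0.5918, -0.0989, -0.0148]
eef_rot: [0.998, 0.07, -0.0, -0.0]
ft_force: [0.9, -0.1, 0.3]
width: 0.0625
grip_force: 0.0
```

Request:
{"fn": "arm_command", "kwargs": {"xyz": [[0,0,0],[0,0,0],[0,0,0],[0,0,0],[0,0,0],[0,0,0]], "rot": [[0,0,0],[0,0,0],[0,0,0],[0,0,0],[0,0,0],[0,0,0]], "grip": 0}}

```text
time: 34.23
ee_pos: [0.5928, -0.099, -0.0134]
eef_rot: [0.998, 0.07, 0.001, 0.0]
ft_force: [-1.7, 0.7, 6.6]
width: 0.0472
grip_force: 25.0
```

Request:
{"fn": "arm_command", "kwargs": {"xyz": [[0,0,0.02],[0,0,0.05],[0,0,0.08],[0,0.02,0.1],[0,0.06,0.1],[0.005,0.1,0.1],[0.01,0.14,0.1],[0.015,0.18,0.1],[0.019,0.22,0.1],[0.019,0.25,0.1],[0.019,0.261,0.1],[0.019,0.261,0.1],[0.019,0.261,0.08],[0.019,0.261,0.055],[0.019,0.261,0.035],[0.019,0.261,0.02],[0.019,0.261,0.012],[0.019,0.261,0.008],[0.019,0.261,0.006],[0.019,0.261,0.006]], "rot": [[0,0,0],[0,0,0],[0,0,0],[0,0,0],[0,0,0],[0,0,0],[0,0,0],[0,0,0],[0,0,0],[0,0,0],[0,0,0],[0,0,0],[0,0,0],[0,0,0],[0,0,0],[0,0,0],[0,0,0],[0,0,0],[0,0,0],[0,0,0]]}}

```text
time: 35.9
ee_pos: [0.6117, 0.1609, -0.0073]
eef_rot: [0.998, 0.07, 0.0, 0.0]
ft_force: [-0.3, 0.1, -1.4]
width: 0.047
grip_force: 25.0
```

Run:
```python
from h import *
s=r.read_state(); print(s['ee_pos'],s['width'],s['ft_force'])
S,j=snap('scene'); N,k=snap('side')
for l in ('tin0','cover0'): print(l,spot(l,'scene',S),spot(l,'side',N))
```

```text
[ 0.61169742  0.1608966  -0.00730079] 0.047044693553136833 [-0.29612567  0.07471919 -1.44131137]
tin0 [([0.597, -0.227, -0.0], 0.97), ([0.508, -0.006, -0.0], 0.84), ([0.612, 0.158, 0.007], 0.74), ([0.551, 0.15, 0.001], 0.42)] [([0.596, -0.224, -0.0], 0.79), ([0.551, 0.153, 0.012], 0.6), ([0.612, 0.161, 0.008], 0.57), ([0.512, -0.005, 0.002], 0.54), ([0.497, 0.149, 0.013], 0.47)]
cover0 [([0.552, -0.381, 0.003], 0.98), ([0.367, -0.12, 0.002], 0.73), ([0.492, -0.436, 0.006], 0.72)] [([0.548, -0.381, 0.002], 0.94), ([0.49, -0.429, 0.001], 0.72), ([0.361, -0.121, 0.0], 0.7)]
```

Request:
{"fn": "arm_command", "kwargs": {"xyz": [[0,0,0],[0,0,0],[0,0,0.01],[0,0,0.04],[0,0,0.08],[0,-0.02,0.11],[0,-0.06,0.11],[-0.005,-0.1,0.11],[-0.01,-0.14,0.11],[-0.013,-0.18,0.11],[-0.013,-0.22,0.11],[-0.013,-0.26,0.11],[-0.013,-0.3,0.11],[-0.013,-0.34,0.11],[-0.013,-0.375,0.11],[-0.013,-0.385,0.11],[-0.013,-0.385,0.08],[-0.013,-0.385,0.05],[-0.013,-0.385,0.03],[-0.013,-0.385,0.03]], "rot": [[0,0,0],[0,0,0],[0,0,0],[0,0,0],[0,0,0],[0,0,0],[0,0,0],[0,0,0],[0,0,0],[0,0,0],[0,0,0],[0,0,0],[0,0,0],[0,0,0],[0,0,0],[0,0,0],[0,0,0],[0,0,0],[0,0,0],[0,0,0]], "grip": 0.72}}

```text
time: 37.87
ee_pos: [0.5953, -0.2215, 0.0174]
eef_rot: [0.997, 0.071, -0.003, -0.001]
ft_force: [-1.9, 0.1, -0.2]
width: 0.0625
grip_force: 0.0
```

Request:
{"fn": "arm_command", "kwargs": {"xyz": [[0,0,-0.02],[0,0,-0.03],[0,0,-0.036],[0,0,-0.036]], "rot": [[0,0,0],[0,0,0],[0,0,0],[0,0,0]]}}

```text
time: 38.2
ee_pos: [0.5977, -0.2226, -0.0148]
eef_rot: [0.998, 0.07, -0.0, -0.0]
ft_force: [-0.3, -0.2, 0.9]
width: 0.0627
grip_force: 0.0
```

Request:
{"fn": "arm_command", "kwargs": {"xyz": [[0,0,0],[0,0,0],[0,0,0],[0,0,0],[0,0,0],[0,0,0]], "rot": [[0,0,0],[0,0,0],[0,0,0],[0,0,0],[0,0,0],[0,0,0]], "grip": 0}}

```text
time: 38.7
ee_pos: [0.5986, -0.2232, -0.0135]
eef_rot: [0.998, 0.07, 0.001, 0.0]
ft_force: [-0.7, 0.1, 6.2]
width: 0.0473
grip_force: 25.0
```

Request:
{"fn": "arm_command", "kwargs": {"xyz": [[0,0,0.02],[0,0,0.05],[0,0,0.08],[0,0.02,0.11],[0,0.06,0.11],[0,0.1,0.11],[0,0.14,0.11],[0,0.18,0.11],[0,0.22,0.11],[0,0.26,0.11],[0,0.3,0.11],[0,0.34,0.11],[0.01,0.375,0.11],[0.04,0.395,0.11],[0.065,0.403,0.11],[0.071,0.403,0.11],[0.071,0.403,0.11]], "rot": [[0,0,0],[0,0,0],[0,0,0],[0,0,0],[0,0,0],[0,0,0],[0,0,0],[0,0,0],[0,0,0],[0,0,0],[0,0,0],[0,0,0],[0,0,0],[0,0,0],[0,0,0],[0,0,0],[0,0,0]]}}

```text
time: 40.12
ee_pos: [0.6697, 0.18, 0.0944]
eef_rot: [0.998, 0.07, -0.0, 0.0]
ft_force: [-0.3, -1.0, -0.5]
width: 0.0474
grip_force: 25.0
```

Run:
```python
from h import *
s=r.read_state(); print(s['ee_pos'],s['width'],s['ft_force'])
S,j=snap('scene'); N,k=snap('side'); M,i=snap('wrist')
for l in ('tin0','lid_bar'): print(l,spot(l,'scene',S),spot(l,'side',N),spot(l,'wrist',M))
a=cv2.resize(i,(400,300)); b=cv2.resize(j[60:270,250:470],(400,300))
cv2.imwrite('pics/l.png',np.hstack([a,b])[:,:,::-1])
```

```text
[0.6697153  0.18004974 0.09441683] 0.0473876663935334 [-0.34286991 -1.01445292 -0.54030289]
tin0 [([0.554, 0.149, 0.004], 0.94), ([0.67, 0.178, 0.105], 0.83), ([0.61, 0.158, 0.005], 0.83), ([0.511, -0.008, -0.004], 0.77), ([0.495, 0.147, 0.009], 0.54)] [([0.553, 0.156, 0.003], 0.75), ([0.513, -0.01, 0.001], 0.75), ([0.671, 0.182, 0.106], 0.72), ([0.61, 0.161, 0.008], 0.72), ([0.496, 0.146, 0.011], 0.54)] [([0.667, 0.179, 0.109], 0.91), ([0.554, 0.15, 0.007], 0.68)]
lid_bar [([0.557, 0.346, 0.25], 0.56), ([0.61, 0.159, 0.007], 0.45)] [([0.551, 0.344, 0.252], 0.74)] []
```

View pics/l.png

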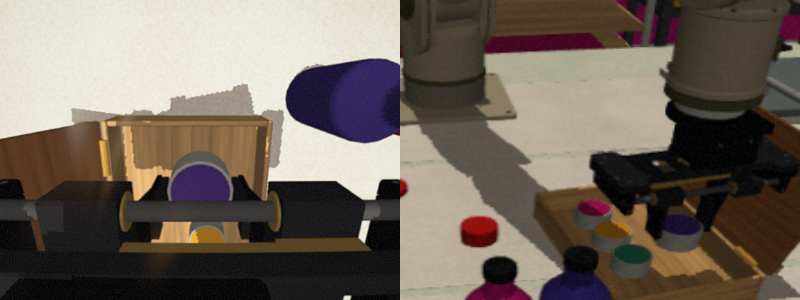

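The violet tin is over its free spot between green and the end wall, and the bottles are clear. Lower it.

Request:
{"fn": "arm_command", "kwargs": {"xyz": [[0,0,-0.02],[0,0,-0.045],[0,0,-0.065],[0,0,-0.08],[0,0,-0.09],[0,0,-0.097],[0,0,-0.102],[0,0,-0.103],[0,0,-0.103]], "rot": [[0,0,0],[0,0,0],[0,0,0],[0,0,0],[0,0,0],[0,0,0],[0,0,0],[0,0,0],[0,0,0]]}}

```text
time: 41.32
ee_pos: [0.6694, 0.1802, -0.0069]
eef_rot: [0.998, 0.07, 0.0, -0.0]
ft_force: [0.1, 0.1, -1.6]
width: 0.0472
grip_force: 25.0
```

Request:
{"fn": "arm_command", "kwargs": {"xyz": [[0,0,0],[0,0,0],[0,0,0],[0,0,0.01],[0,0,0.04],[0,0,0.08],[0,0,0.12],[-0.02,-0.03,0.15],[-0.04,-0.07,0.17],[-0.06,-0.11,0.2],[-0.07,-0.15,0.22],[-0.07,-0.18,0.22],[-0.07,-0.18,0.22],[-0.07,-0.18,0.22]], "rot": [[0,0,0],[0,0,0],[0,0,0],[0,0,0],[0,0,0],[0,0,0],[0,0,0],[0,0,0],[0,0,0],[0,0,0],[0,0,0],[0,0,0],[0,0,0],[0,0,0]], "grip": 0.7}}

```text
time: 42.48
ee_pos: [0.5993, -0.0059, 0.2155]
eef_rot: [0.998, 0.067, 0.002, 0.001]
ft_force: [-0.2, 0.2, 0.0]
width: 0.0611
grip_force: 0.0
```

Run:
```python
from h import *
s=r.read_state(); print(s['ee_pos'],s['width'],s['ft_force'])
S,j=snap('scene'); N,k=snap('side')
for l in ('tin0','cover0','lid_bar','lid_hinge','tray'): print(l,spot(l,'scene',S),spot(l,'side',N))
a=cv2.resize(j[70:320],(400,179)); 
cv2.imwrite('pics/m.png',cv2.resize(np.vstack([j[110:310],k[90:390]]),None,fx=1.2,fy=1.2)[:,:,::-1])
```

```text
[ 0.59926896 -0.00587984  0.2154648 ] 0.061124906537461256 [-0.22302012  0.24847166  0.03887786]
tin0 [([0.554, 0.148, 0.003], 0.91), ([0.496, 0.146, 0.007], 0.82), ([0.671, 0.178, 0.004], 0.79), ([0.609, 0.161, 0.003], 0.68), ([0.509, -0.005, -0.0], 0.58)] [([0.512, -0.007, 0.004], 0.84), ([0.672, 0.183, 0.004], 0.79), ([0.553, 0.152, 0.008], 0.73), ([0.614, 0.164, 0.008], 0.56), ([0.496, 0.146, 0.009], 0.54), ([0.748, 0.05, 0.004], 0.35)]
cover0 [([0.548, -0.379, 0.004], 0.93), ([0.493, -0.436, 0.004], 0.75), ([0.363, -0.123, -0.001], 0.6)] [([0.545, -0.378, 0.003], 0.94), ([0.362, -0.121, 0.003], 0.83), ([0.49, -0.428, 0.002], 0.65), ([0.565, 0.273, 0.051], 0.39)]
lid_bar [([0.557, 0.345, 0.249], 0.89)] [([0.559, 0.347, 0.253], 0.82), ([0.566, 0.27, 0.054], 0.56)]
lid_hinge [([0.567, 0.264, 0.046], 0.76)] [([0.565, 0.267, 0.056], 0.79), ([0.734, -0.167, 0.001], 0.63)]
tray [([0.523, -0.403, -0.005], 0.73)] [([0.522, -0.4, -0.004], 0.62)]
```

View pics/m.png

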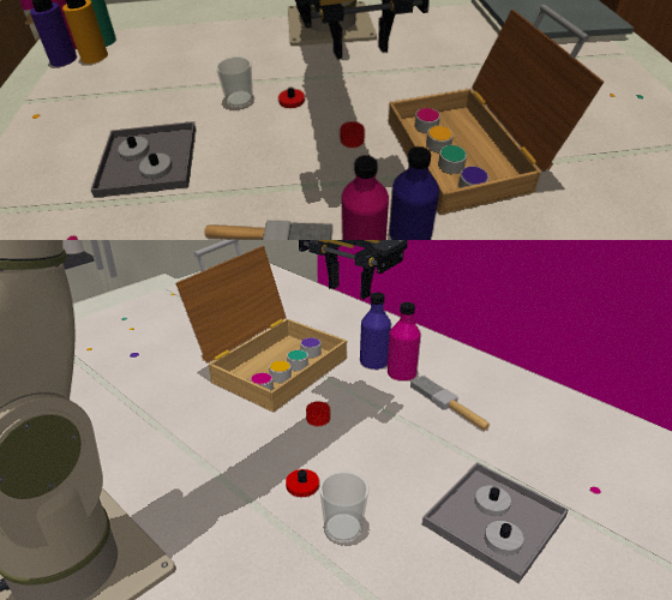

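Four open tins stand in the box (427,117 to 474,178), both covers lie flat in the tray (133,146 and 154,162), and the lid leans back at about 110°. The bystanders are untouched, so I'm handing in.

```bash
python3 -c "
from bench import r
print(r.close_job())"
```

```text
the job is handed in; nothing more can be done
None
```

I handed in the job at about 42 s: the lid stands at about 110°, all four open tins are upright in the box, and both covers (only two were present) lie flat, knobs up, in the tray; no verdict came back.

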